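# Return the washed viscometer rotors to their matching cups

### The arm

A 6-joint arm with a two-finger parallel gripper is mounted at the origin on a cart in front of the work surface, level with it; the furniture and walls round the work are solid. World frame = base frame: x ahead of the robot, y to its left, z up, the work surface at z = 0. Lengths are in m, angles in rad, forces in N, time in s.
With the tool pointing down it reaches from about 0.3 to 0.875 m from the base axis. Payload 6.4 kg.
Tool frame: the origin (TCP) lies between the finger pads; the fingertips stand 25 mm ahead of it and the grasp point (between the pads) lies 6 mm ahead of it; z points along the fingers, y is the line along which they close (so a half turn about z gives the same grasp; the last joint's range is limited). The gripper opens to 85 mm and grips with 20 to 120 N. Pads are 22 mm wide; open, the fingers measure 114 mm over their backs; the gripper's body (76 mm by 85 mm) begins 54 mm behind the grasp point. The pads swing forward as they close: fully open they stand 13 mm farther back than shut.
Start: joints at [1.005, 0.181, 1.607, -0, 1.354, -0.206], TCP at [0.202, 0.538, 0.256] pointing down, gripper open.
Joint ranges: [-2.99, 2.99], [-0.89, 2.07], [0.3, 2.58], [-1.14, 4.28], [0, 2.63], [-3.12, 3.12]. Speed limits (rad/s): [2.57, 2.57, 3.01, 3.14, 3.14, 3.14].

### API

Orientations are given as a unit quaternion [w, x, y, z].
In Python, from bench import ctrl gives the robot as it stands.
- The arm moves only by the tool servo_tool, never from a script. Its argument "series" is text: rows parted by semicolons, each of 7 numbers parted by spaces: the gripper command: -1 is fully open, 1 is shut, values between are in proportion, then the shift along the tool's x, y, z in m, then the turn, a rotation vector about the tool's x, y, z in degrees. A call has 1 to 12 rows; each row is the pose to reach, as a shift and turn from the pose commanded when the call began, along the tool's axes at that moment; what a row does not reach only later rows make up. A row lasts 1/12 s, in which the tool goes at most 41.7 mm and 7.16 degrees, less where a joint would pass 70% of its speed; a pose out of reach is approached as far as the arm can. A call with a gripper value outside its range is refused whole. The fingers move at their own pace and stop on an object; the grip force is fixed at half the most. Time passes only in rows, so rows that repeat a pose let the fingers close. It gives the time, the measured TCP pose, the force, the opening and the grip force at its end, in the units of the state.
- ctrl.get_obs(): the state, without advancing time (a new reading comes with each control period).
- ctrl.camera(name): name is "scene" or "top"; returns a dict with "img" (480x640x3 uint8, red, green, blue), "z_map" (480x640 float32, m along the optical axis (not along the pixel's ray), 0 where there is no reading), "fovy" (degrees; the focal length in pixels is half the picture's height over the tangent of half this angle, whatever the lens; pixels are square), "cx", "cy" (the principal point, pixels), "extrinsics" (4x4, takes a point from camera to world coordinates). Camera axes: x right, y down, z forward; pixel columns grow to the right and rows downward; lengths in m; the calibration is good to about 2 mm. A picture is of the moment at which its call begins.
- ctrl.hand_in(): hands the job in; it is judged then, once.
The state is a dict: "time_s": time; "q": joint angles; "dq": joint speeds; "joint_efforts": joint torques, N m; "eef_pos": TCP position; "eef_rot": TCP orientation; "wrist_force": force on the tool from outside, world axes, zero at the start; "torque": the same for the moment, N m; "opening": opening from 0.0 (shut) to 1.0 (fully open); "grasp_force": force on a finger pad.
Only numpy, scipy, OpenCV 4.12 (cv2) and the standard library are available. Lean on these libraries where they do the work, as an engineer would, in place of code of your own. Each camera call takes 0.05 s, during which the arm holds its last target. There are 200 camera calls.

### The job

The viscometer's rotors and measuring cups have been washed and stand mixed up on the bench. Put each rotor back upright into the cup it belongs to, standing on the cup's floor: the thin, middle and thick plain bobs into the narrow, middle and wide smooth cups, and the four-bladed vane into the cup with the ribs inside. The rotors are precision parts, so set them down without dropping them or knocking them over, keep the cups upright, and leave the timer and the jar where they stand.

Things in the scene. Friction and masses are not known exactly. Their poses are not given: they have to be found in the camera images.
- bob_small: Standing upright on the bench at the start. Steel rotor for a viscometer, 110 mm tall, 0.1 to 0.55 kg. Its top is a round knurled coupling head, 16 mm across, from 84 to 107 mm above the origin (the place to grip); below it a 9 mm shaft down to 46 mm. Below that the thinnest bob: a plain solid cylinder 22 mm across and 46 mm long, with a 3 mm bevel round its lower edge. It belongs in the narrowest smooth cup. Origin: centre of the underside; z points up along the axis.
- bob_medium: Standing upright on the bench at the start. Steel rotor for a viscometer, 110 mm tall, 0.1 to 0.55 kg. Its top is a round knurled coupling head, 16 mm across, from 84 to 107 mm above the origin (the place to grip); below it a 9 mm shaft down to 46 mm. Below that the middle bob: a plain solid cylinder 34 mm across and 46 mm long, with a 3 mm bevel round its lower edge. It belongs in the middle smooth cup. Origin: centre of the underside; z points up along the axis.
- bob_large: Standing upright on the bench at the start. Steel rotor for a viscometer, 110 mm tall, 0.1 to 0.55 kg. Its top is a round knurled coupling head, 16 mm across, from 84 to 107 mm above the origin (the place to grip); below it a 9 mm shaft down to 46 mm. Below that the thickest bob: a plain solid cylinder 46 mm across and 46 mm long, with a 3 mm bevel round its lower edge. It belongs in the widest smooth cup. Origin: centre of the underside; z points up along the axis.
- vane_rotor: Standing upright on the bench at the start. Steel rotor for a viscometer, 110 mm tall, 0.1 to 0.55 kg. Its top is a round knurled coupling head, 16 mm across, from 84 to 107 mm above the origin (the place to grip); below it a 9 mm shaft down to 46 mm. Below that, no cylinder but four thin flat blades in a cross, 36 mm over the blades and 46 mm long. It belongs in the ribbed cup. Origin: centre of the underside; z points up along the axis.
- cup_small: Narrowest smooth round steel measuring cup with a round foot. Bore 32 mm across, 52 mm over the rim, foot 56 mm across. Loose, 0.35 to 0.7 kg, mouth up. Rim 66 mm above the origin; the mouth widens by 5 mm in radius over the top 7 mm. Inner floor flat, 8 mm above the origin: a seated rotor stands there. Origin: centre of the underside; z up along the axis.
- cup_medium: Middle smooth round steel measuring cup with a round foot. Bore 44 mm across, 64 mm over the rim, foot 68 mm across. Loose, 0.35 to 0.7 kg, mouth up. Rim 66 mm above the origin; the mouth widens by 5 mm in radius over the top 7 mm. Inner floor flat, 8 mm above the origin: a seated rotor stands there. Origin: centre of the underside; z up along the axis.
- cup_large: Widest smooth round steel measuring cup with a round foot. Bore 56 mm across, 76 mm over the rim, foot 80 mm across. Loose, 0.35 to 0.7 kg, mouth up. Rim 66 mm above the origin; the mouth widens by 5 mm in radius over the top 7 mm. Inner floor flat, 8 mm above the origin: a seated rotor stands there. Origin: centre of the underside; z up along the axis.
- ribbed_cup: Steel measuring cup with eight upright ribs inside and a square foot, 80 mm a side and 9 mm thick, with a screw at each corner. Bore 58 mm, about 47 mm between opposite ribs, 78 mm over the rim. Loose, 0.35 to 0.7 kg, mouth up. Rim 66 mm above the origin; the mouth widens by 5 mm in radius over the top 7 mm. Inner floor flat, 8 mm above the origin: a seated rotor stands there. Origin: centre of the underside; z up along the axis.
- lab_timer: Bystander: grey desk timer with sloping face, 62x76 mm, 52 mm tall, loose. Origin: centre of the underside.
- powder_jar: Bystander: screw-cap sample jar with a black cap, 56 mm across, 82 mm tall, loose. Origin: centre of the underside.
Mind the look-alikes: they are no part of the job. Leave any orange look-alike of the bob_large alone.

How it is judged:
By the outcome, as a careful person would: the job done as asked, in the order asked, and still so for the second after the job is handed in, with the robot touching nothing.
It also fails if it takes over 115 s, if anything falls off the work surface, if the arm or the gripper's body presses on something with over 40 N, if the wrist force passes 120 N, or if a joint passes its speed limit or range.

## Working session

There is one attempt and no reset: what is moved stays moved. The work goes in short steps, Python scripts to look and compute and a tool call to move; the robot and the scene stay as the last step left them, time stands still between calls to the robot, and variables do not carry over. Pictures are saved under pics/ and viewed, at most 14 in all, crops included, and the job is handed in when it is done.

Besides the shell and the picture viewer there is one more tool, called after ">>>" in YAML: its name, and indented under it one key for each argument. servo_tool: Moves the arm, as the interface text tells. Its arguments: {"type":"object","properties":{"series":{"type":"string"}},"required":["series"]}

```bash
mkdir -p pics; ls; cat > h.py <<'E'
import numpy as np, cv2
from bench import ctrl
def cloud(c):
    z=c["z_map"]; f=240/np.tan(np.radians(c["fovy"])/2)
    v,u=np.mgrid[0:480,0:640]
    P=np.stack([(u-c["cx"])/f*z,(v-c["cy"])/f*z,z],-1)
    E=np.array(c["extrinsics"]); W=P@E[:3,:3].T+E[:3,3]
    W[z==0]=np.nan
    return W
def save(n,img): cv2.imwrite("pics/"+n,np.ascontiguousarray(img[...,::-1]))
E
python3 - <<'E'
from h import *
o=ctrl.get_obs(); print(o)
for n in("top","scene"):
    c=ctrl.camera(n); save(n+"0.png",c["img"]); W=cloud(c); np.savez(n+"0.npz",W=W,img=c["img"])
    print(n,c["fovy"],np.round(c["extrinsics"],3).tolist(),(c["z_map"]==0).sum())
    # components above table
E
```

```text
pics
{'time_s': 0.0, 'q': array([ 1.00471980e+00,  1.81532413e-01,  1.60799926e+00, -2.25921432e-05,
        1.35378037e+00, -2.06280317e-01]), 'dq': array([-0.00117296, -0.00230237,  0.00168095,  0.001589  , -0.00067146,
        0.0015521 ]), 'joint_efforts': array([ 6.47948073e-04, -4.44874442e+01, -3.51335442e+01, -3.06671136e-04,
        9.16241639e-03, -7.44918879e-06]), 'eef_pos': array([0.20215292, 0.53775807, 0.25539318]), 'eef_rot': array([-3.13589547e-04,  1.78926854e-01,  9.83862003e-01, -8.00540306e-04]), 'wrist_force': array([-0.30692832,  0.71635537, -0.15296838]), 'torque': array([ 0.00502069, -0.01436838, -0.01756915]), 'grasp_force': 0.0, 'opening': 1.0002559621408287}
top 50.205508203237926 [[0.117, -0.969, 0.219, 0.224], [-0.993, -0.114, 0.026, -0.013], [0.0, -0.22, -0.975, 1.334], [0.0, 0.0, 0.0, 1.0]] 1220
scene 50.22286660357993 [[0.87, -0.189, 0.455, -0.008], [-0.492, -0.343, 0.8, -0.952], [0.005, -0.92, -0.392, 0.529], [0.0, 0.0, 0.0, 1.0]] 28048
```

View pics/top0.png

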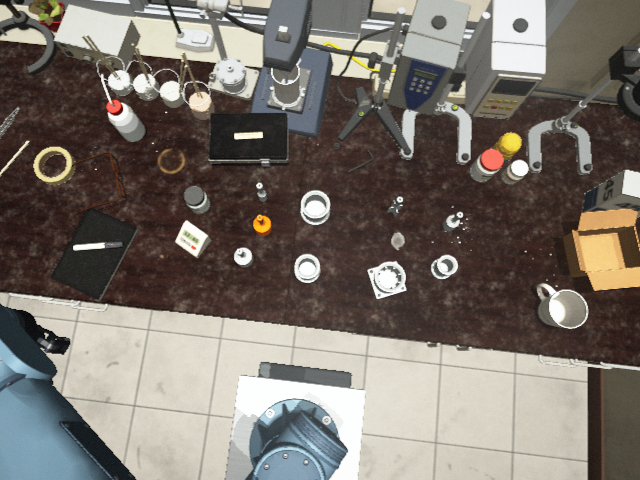

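View pics/scene0.png

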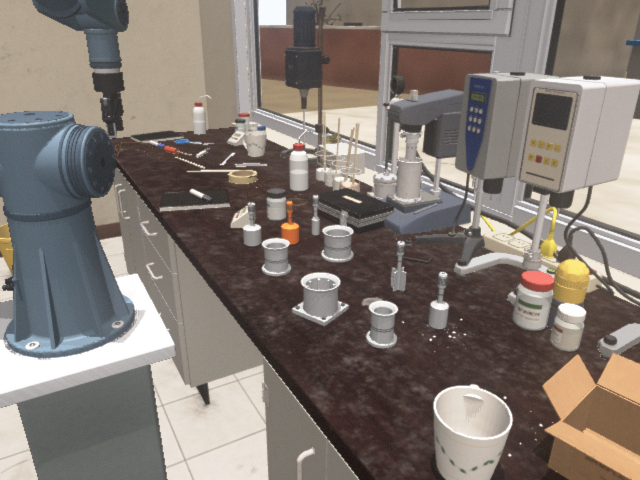

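```bash
python3 - <<'E'
from h import *
d=np.load("top0.npz");W=d["W"];img=d["img"]
m=((W[...,2]>0.02)&(W[...,2]<0.14)&(W[...,0]>0.2)&(W[...,0]<1)).astype(np.uint8)
n,l,s,c=cv2.connectedComponentsWithStats(m)
for i in range(1,n):
    if s[i,4]<30: continue
    w=W[l==i]; zt=np.percentile(w[:,2],98); t=w[w[:,2]>zt-0.012]
    print(i,s[i,:5],"zmax %.3f"%zt,"topcen",np.round((t[:,:2].max(0)+t[:,:2].min(0))/2,3),"topext",np.round(np.ptp(t[:,:2],axis=0),3),"col",img[l==i].mean(0).astype(int))
E
```

```text
3 [   53    31   276   135 11046] zmax 0.112 topcen [0.879 0.357] topext [0.106 0.521] col [112 112 110]
5 [ 209   39   39   56 1059] zmax 0.127 topcen [0.987 0.319] topext [0.015 0.016] col [179 180 177]
21 [335  63  14  30  74] zmax 0.135 topcen [ 0.963 -0.023] topext [0.005 0.005] col [75 71 65]
35 [274  70  23  14 177] zmax 0.138 topcen [0.911 0.133] topext [0.036 0.057] col [133 132 126]
38 [ 337   75   81   84 2119] zmax 0.105 topcen [ 0.909 -0.115] topext [0.01  0.015] col [115 115 110]
48 [ 432   84   39   80 1270] zmax 0.122 topcen [ 0.919 -0.284] topext [0.013 0.014] col [167 168 160]
64 [107 103  36  37 728] zmax 0.135 topcen [0.765 0.549] topext [0.051 0.052] col [175 176 171]
65 [ 503  107   89   77 2065] zmax 0.109 topcen [ 0.904 -0.616] topext [0.012 0.016] col [153 153 149]
66 [ 471  132   50   49 1228] zmax 0.136 topcen [ 0.8   -0.455] topext [0.046 0.047] col [189 137  85]
68 [ 33 147  90  58 569] zmax 0.040 topcen [0.614 0.659] topext [0.147 0.251] col [181 163 117]
71 [ 565  176   75  115 4206] zmax 0.132 topcen [ 0.697 -0.734] topext [0.073 0.081] col [154 123  8
[... 561 characters left out ...]
] col [222 150  32]
80 [176 221  34  33 600] zmax 0.053 topcen [0.49  0.321] topext [0.055 0.071] col [226 224 208]
81 [ 73 241  51  10 270] zmax 0.032 topcen [0.431 0.57 ] topext [0.037 0.127] col [184 184 181]
82 [234 248  18  19 268] zmax 0.111 topcen [0.445 0.188] topext [0.016 0.016] col [211 212 209]
84 [294 254  25  26 297] zmax 0.069 topcen [0.434 0.021] topext [0.061 0.061] col [211 213 210]
85 [434 255  23  21 297] zmax 0.070 topcen [ 0.479 -0.328] topext [0.05 0.05] col [176 178 175]
87 [374 262  31  30 457] zmax 0.069 topcen [ 0.432 -0.187] topext [0.075 0.075] col [197 199 196]
89 [ 536  283   52   46 1293] zmax 0.096 topcen [ 0.4   -0.616] topext [0.094 0.094] col [151 148 136]
```

The top view shows four rotor heads: (261,190), (397,205), (453,218) and (243,253). The orange look-alike is at (262,223). The cups are large (315,207), medium (307,267), ribbed (389,278) and small (445,266). The timer is at (192,238) and the jar at (197,198). Next I'll check the bob diameters.

```bash
python3 - <<'E'
from h import *
from scipy.optimize import least_squares
T=np.load("top0.npz")["W"].reshape(-1,3);S=np.load("scene0.npz")["W"].reshape(-1,3)
T=T[~np.isnan(T[:,0])];S=S[~np.isnan(S[:,0])]
def fit(p,r=None):
    if len(p)<8:return None
    c0=p.mean(0)
    f=(lambda q:np.hypot(*(p-q[:2]).T)-(r or q[2]))
    s=least_squares(f,list(c0)+([] if r else [.015]),loss="soft_l1",f_scale=.001)
    return np.round(s.x,4),len(p)
for n,x,y in(("r72",.616,.163),("r75",.62,-.19),("r78",.599,-.341),("r82",.445,.188)):
    for nm,C in(("top",T),("scene",S)):
        near=np.hypot(C[:,0]-x,C[:,1]-y)
        h=C[(near<.02)&(C[:,2]>.087)&(C[:,2]<.104)]
        b=C[(near<.04)&(C[:,2]>.008)&(C[:,2]<.04)]
        hd=C[(near<.02)&(C[:,2]>.106)]
        print(n,nm,"head",fit(h[:,:2],.008),"top",np.round((hd.max(0)+hd.min(0))/2,4) if len(hd) else 0,"body",fit(b[:,:2]))
for n,x,y,R in(("large",.598,.019,.038),("med",.434,.021,.032),("small",.479,-.328,.026),("rib",.432,-.187,.039)):
    for nm,C in(("top",T),("scene",S)):
        near=np.hypot(C[:,0]-x,C[:,1]-y)
        h=C[(near<R+.006)&(near>R-.008)&(C[:,2]>.06)]
        # outer wall
        print(n,nm,"rimband",fit(h[:,:2]),fit(h[:,:2],R-.002), "zmax",np.round(np.percentile(h[:,2],95),4))
E
```

```text
r72 top head (array([0.6164, 0.1633]), 15) top [0.6158 0.1637 0.1094] body (array([0.6181, 0.1641, 0.012 ]), 31)
r72 scene head (array([0.6178, 0.1615]), 35) top [0.6161 0.1603 0.1097] body (array([0.6182, 0.1603, 0.0098]), 89)
r75 top head (array([ 0.6217, -0.1896]), 17) top [ 0.6219 -0.1898  0.1092] body (array([ 0.6238, -0.1918,  0.0112]), 60)
r75 scene head (array([ 0.6221, -0.1918]), 55) top [ 0.6205 -0.1932  0.1093] body (array([ 0.6182, -0.1894,  0.0119]), 201)
r78 top head (array([ 0.5998, -0.3407]), 23) top [ 0.5995 -0.3404  0.1096] body (array([ 0.6001, -0.3414,  0.0172]), 58)
r78 scene head (array([ 0.6004, -0.3425]), 75) top [ 0.5988 -0.3432  0.1097] body (array([ 0.5998, -0.3426,  0.0164]), 276)
r82 top head (array([0.445 , 0.1887]), 16) top [0.4431 0.1883 0.1109] body (array([0.4443, 0.1885, 0.0224]), 45)
r82 scene head (array([0.4454, 0.1872]), 39) top [0.4446 0.1847 0.1088] body (array([0.446 , 0.1873, 0.0226]), 201)
large top rimband (array([0.5975, 0.0192, 0.0338]), 191) (array([0.5974, 0.019 ]), 191) zmax 0.0681
large scene rimband (array([0.5978, 0.0167, 0.0343]), 145) (array([0.5979, 0.0171]), 145) zmax 0.0675
med top rimband (array([0.4337, 0.0212, 0.0279]), 179) (array([0.4335, 0.0212]), 179) zmax 0.0683
med scene rimband (array([0.4338, 0.0189, 0.0282]), 146) (array([0.4338, 0.0191]), 146) zmax 0.0676
small top rimband (array([ 0.4787, -0.3276,  0.0221]), 142) (array([ 0.4789, -0.3277]), 142) zmax 0.0695
small scene rimband (array([ 0.4781, -0.3305,  0.0222]), 201) (array([ 0.478 , -0.3302]), 201) zmax 0.0675
rib top rimband (array([ 0.4319, -0.1874,  0.035 ]), 219) (array([ 0.4319, -0.1874]), 219) zmax 0.0681
rib scene rimband (array([ 0.4314, -0.1898,  0.0354]), 248) (array([ 0.4313, -0.1896]), 248) zmax 0.0672
```

>>> servo_tool:
  series: "-0.1 -0.01 -0.004 0 0 0 0; -0.1 -0.04 -0.016 0.002 0 0 -6; -0.1 -0.08 -0.032 0.005 0 0 -12; -0.1 -0.12 -0.047 0.007 0 0 -18; -0.1 -0.16 -0.063 0.01 0 0 -20.6; -0.1 -0.2 -0.08 0.012 0 0 -20.6; -0.1 -0.24 -0.095 0.015 0 0 -20.6; -0.1 -0.28 -0.111 0.017 0 0 -20.6; -0.1 -0.32 -0.126 0.02 0 0 -20.6; -0.1 -0.36 -0.142 0.022 0 0 -20.6; -0.1 -0.39 -0.154 0.024 0 0 -20.6; -0.1 -0.4 -0.158 0.025 0 0 -20.6"

```text
time_s: 1.1
eef_pos: [0.5249, 0.2445, 0.2309]
eef_rot: [0.001, 0.002, 1.0, -0.001]
wrist_force: [-0.1, 0.4, 0.3]
opening: 0.549
grasp_force: 0.0
```

>>> servo_tool:
  series: "-0.1 -0.02 -0.02 0 0 0 0; -0.1 -0.05 -0.045 0 0 0 0; -0.1 -0.08 -0.07 0 0 0 0; -0.1 -0.092 -0.082 0 0 0 0; -0.1 -0.092 -0.082 0 0 0 0; -0.1 -0.092 -0.082 0 0 0 0; -0.1 -0.092 -0.082 0 0 0 0; -0.1 -0.092 -0.082 0 0 0 0"

```text
time_s: 1.77
eef_pos: [0.612, 0.1686, 0.2312]
eef_rot: [-0.0, -0.001, 1.0, 0.0]
wrist_force: [-0.7, 0.9, -0.4]
opening: 0.548
grasp_force: 0.0
```

>>> servo_tool:
  series: "-0.1 -0.005 -0.0066 0 0 0 0; -0.1 -0.005 -0.0066 0 0 0 0; -0.1 -0.005 -0.0066 0.03 0 0 0; -0.1 -0.005 -0.0066 0.06 0 0 0; -0.1 -0.005 -0.0066 0.09 0 0 0; -0.1 -0.005 -0.0066 0.115 0 0 0; -0.1 -0.005 -0.0066 0.125 0 0 0; -0.1 -0.005 -0.0066 0.128 0 0 0; -0.1 -0.005 -0.0066 0.128 0 0 0; -0.1 -0.005 -0.0066 0.128 0 0 0; -0.1 -0.005 -0.0066 0.128 0 0 0"

```text
time_s: 2.68
eef_pos: [0.6197, 0.1611, 0.1056]
eef_rot: [0.002, 0.0, 1.0, 0.0]
wrist_force: [-0.4, -0.1, -0.1]
opening: 0.552
grasp_force: 0.0
```

```bash
python3 - <<'E'
from h import *
c=ctrl.camera("scene"); save("g1.png",cv2.resize(c["img"][120:300,210:450],None,fx=3.3,fy=3.3,interpolation=cv2.INTER_CUBIC))
print(ctrl.get_obs()["eef_pos"])
E
```

```text
[0.61956307 0.16102572 0.10549728]
```

View pics/g1.png

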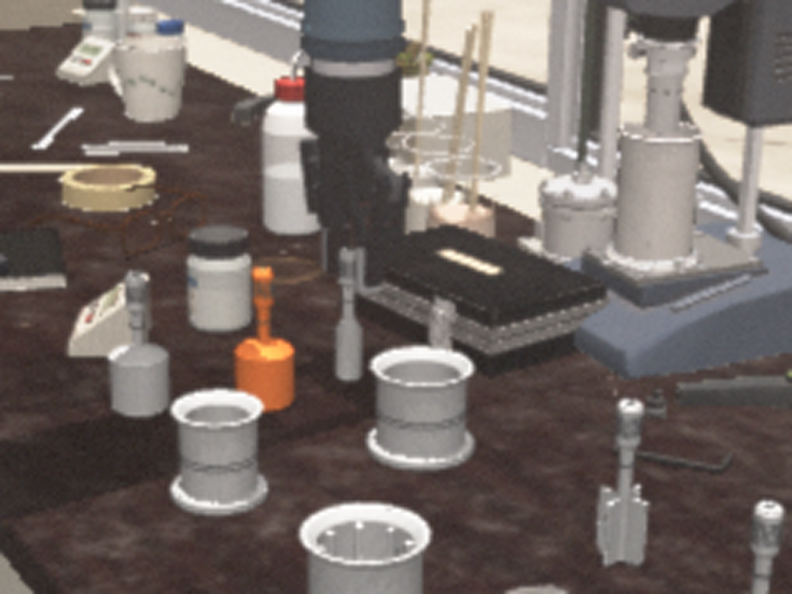

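The fingers straddle the thin bob's head at (347,262) in the crop. I'll close on it after a small correction.

>>> servo_tool:
  series: "-0.1 0.0025 0.0005 0.002 0 0 0; -0.1 0.0025 0.0005 0.002 0 0 0; 0.3 0.0025 0.0005 0.002 0 0 0; 0.5 0.0025 0.0005 0.002 0 0 0; 0.6 0.0025 0.0005 0.002 0 0 0; 0.7 0.0025 0.0005 0.002 0 0 0; 1 0.0025 0.0005 0.002 0 0 0; 1 0.0025 0.0005 0.002 0 0 0; 1 0.0025 0.0005 0.002 0 0 0; 1 0.0025 0.0005 0.002 0 0 0"

```text
time_s: 3.57
eef_pos: [0.6159, 0.1615, 0.1015]
eef_rot: [0.0, 0.0, 1.0, 0.0]
wrist_force: [0.2, 0.9, 2.8]
opening: 0.169
grasp_force: 58.7
```

>>> servo_tool:
  series: "1 0 0 -0.005 0 0 0; 1 0 0 -0.02 0 0 0; 1 0 0 -0.045 0 0 0; 1 0 0 -0.07 0 0 0; 1 0 0 -0.095 0 0 0; 1 0.002 -0.008 -0.115 0 0 0; 1 0.008 -0.028 -0.125 0 0 0; 1 0.015 -0.053 -0.13 0 0 0; 1 0.022 -0.08 -0.13 0 0 0; 1 0.03 -0.106 -0.13 0 0 0; 1 0.037 -0.132 -0.13 0 0 0; 1 0.044 -0.158 -0.13 0 0 0"

```text
time_s: 4.57
eef_pos: [0.5707, 0.0022, 0.2311]
eef_rot: [-0.0, 0.0, 1.0, -0.0]
wrist_force: [0.1, 0.1, -2.1]
opening: 0.166
grasp_force: 58.5
```

>>> servo_tool:
  series: "1 0.008 -0.028 0 0 0 0; 1 0.017 -0.06 0 0 0 0; 1 0.026 -0.092 0 0 0 0; 1 0.035 -0.124 0 0 0 0; 1 0.044 -0.156 0 0 0 0; 1 0.053 -0.188 0 0 0 0; 1 0.062 -0.22 0 0 0 0; 1 0.071 -0.252 0 0 0 0; 1 0.08 -0.284 0 0 0 0; 1 0.087 -0.31 0 0 0 0; 1 0.093 -0.328 0 0 0 0; 1 0.0945 -0.333 0 0 0 0"

```text
time_s: 5.57
eef_pos: [0.4755, -0.3325, 0.231]
eef_rot: [-0.001, 0.002, 1.0, -0.0]
wrist_force: [-0.3, 0.3, -1.1]
opening: 0.167
grasp_force: 58.6
```

>>> servo_tool:
  series: "1 0 0 0 0 0 0; 1 0 0 0 0 0 0; 1 0 0 0 0 0 0; 1 0 0 0 0 0 0; 1 0 0 0 0 0 0; 1 0 0 0 0 0 0"

```text
time_s: 6.07
eef_pos: [0.4774, -0.3288, 0.2313]
eef_rot: [0.0, -0.001, 1.0, 0.0]
wrist_force: [0.3, 0.1, -1.3]
opening: 0.163
grasp_force: 58.6
```

```bash
cat > chk.py <<'E'
import sys
from h import *
# chk.py : horizontal offset bob body/head vs cup rim, scene camera cloud
cx,cy,R,tag=float(sys.argv[1]),float(sys.argv[2]),float(sys.argv[3]),sys.argv[4]
o=ctrl.get_obs();print(o["eef_pos"].round(4),o["opening"].round(3),o["wrist_force"].round(1))
from scipy.optimize import least_squares
def fit(p,r):
    if len(p)<8:return len(p)
    s=least_squares(lambda q:np.hypot(*(p-q).T)-r,p.mean(0),loss="soft_l1",f_scale=.001);return s.x.round(4),len(p)
for n in("top","scene"):
    c=ctrl.camera(n);C=cloud(c).reshape(-1,3);C=C[~np.isnan(C[:,0])]
    near=np.hypot(C[:,0]-cx,C[:,1]-cy)
    k=C[(near<.036)&(C[:,2]>.075)&(C[:,2]<.175)]
    lo=k[:,2].min() if len(k) else 0
    b=k[(k[:,2]>lo+.006)&(k[:,2]<lo+.035)]
    print(n,"held low z",round(float(lo),4),"body",fit(b[:,:2],R) if len(b) else 0)
    if n=="scene": save(tag+".png",c["img"])
E
python3 chk.py .4785 -.329 .011 p1
```

```text
Traceback (most recent call last):
  File "chk.py", line 5, in <module>
    o=ctrl.get_obs();print(o["eef_pos"].round(4),o["opening"].round(3),o["wrist_force"].round(1))
                                                 ^^^^^^^^^^^^^^^^^^
AttributeError: 'float' object has no attribute 'round'
```

```bash
sed -i 's/o\["opening"\].round(3)/round(o["opening"],3)/' chk.py; python3 chk.py .4785 -.329 .011 p1
```

```text
[ 0.4774 -0.3288  0.2313] 0.163 [ 0.3  0.1 -1.3]
top held low z 0.0 body 0
scene held low z 0.132 body (array([ 0.4797, -0.329 ]), 199)
```

>>> servo_tool:
  series: "1 0.0015 -0.0013 0.005 0 0 0; 1 0.0015 -0.0013 0.02 0 0 0; 1 0.0015 -0.0013 0.04 0 0 0; 1 0.0015 -0.0013 0.055 0 0 0; 1 0.0015 -0.0013 0.06 0 0 0; 1 0.0015 -0.0013 0.06 0 0 0; 1 0.0015 -0.0013 0.07 0 0 0; 1 0.0015 -0.0013 0.08 0 0 0; 1 0.0015 -0.0013 0.09 0 0 0; 1 0.0015 -0.0013 0.1 0 0 0; 1 0.0015 -0.0013 0.105 0 0 0; 1 0.0015 -0.0013 0.108 0 0 0"

```text
time_s: 7.17
eef_pos: [0.475, -0.3304, 0.1219]
eef_rot: [-0.001, 0.0, 1.0, 0.001]
wrist_force: [-0.6, -0.9, -0.7]
opening: 0.169
grasp_force: 58.6
```

>>> servo_tool:
  series: "1 0 0 0.004 0 0 0; 1 0 0 0.007 0 0 0; 1 0 0 0.009 0 0 0; 1 0 0 0.011 0 0 0; 1 0 0 0.0115 0 0 0; 1 0 0 0.0115 0 0 0; 1 0 0 0.0115 0 0 0; 1 0 0 0.0115 0 0 0; 1 0 0 0.0115 0 0 0"

```text
time_s: 7.92
eef_pos: [0.4757, -0.331, 0.112]
eef_rot: [0.0, 0.0, 1.0, -0.0]
wrist_force: [-0.1, 0.4, -1.2]
opening: 0.166
grasp_force: 58.6
```

>>> servo_tool:
  series: "1 0 0 0.0007 0 0 0; 1 0 0 0.0014 0 0 0; 1 0 0 0.002 0 0 0; 1 0 0 0.002 0 0 0; 1 0 0 0.002 0 0 0"

```text
time_s: 8.33
eef_pos: [0.4755, -0.3309, 0.1097]
eef_rot: [-0.0, 0.0, 1.0, 0.0]
wrist_force: [0.0, -0.5, -1.4]
opening: 0.165
grasp_force: 58.6
```

>>> servo_tool:
  series: "1 0 0 0.0005 0 0 0; 1 0 0 0.001 0 0 0; 1 0 0 0.001 0 0 0; 1 0 0 0.001 0 0 0"

```text
time_s: 8.67
eef_pos: [0.4759, -0.3312, 0.1095]
eef_rot: [0.0, 0.0, 1.0, -0.0]
wrist_force: [0.2, 1.0, 5.9]
opening: 0.161
grasp_force: 59.3
```

Contact is on the floor, at the expected height and with about 7 N. Releasing and rising.

>>> servo_tool:
  series: "0.5 0 0 0.0005 0 0 0; 0.3 0 0 0 0 0 0; 0 0 0 0 0 0 0; -0.1 0 0 0 0 0 0; -0.1 0 0 0 0 0 0; -0.1 0 0 -0.01 0 0 0; -0.1 0 0 -0.03 0 0 0; -0.1 0 0 -0.06 0 0 0; -0.1 0 0 -0.09 0 0 0; -0.1 0 0 -0.11 0 0 0; -0.1 0 0 -0.12 0 0 0; -0.1 0 0 -0.12 0 0 0"

```text
time_s: 9.67
eef_pos: [0.4767, -0.332, 0.2322]
eef_rot: [0.002, 0.0, 1.0, -0.002]
wrist_force: [0.7, -0.5, -0.4]
opening: 0.551
grasp_force: 0.0
```

```bash
python3 - <<'E'
from h import *
c=ctrl.camera("scene"); save("r1.png",cv2.resize(c["img"][200:380,300:540],None,fx=3.3,fy=3.3,interpolation=cv2.INTER_CUBIC))
print(ctrl.get_obs()["eef_pos"])
E
```

```text
[ 0.47590834 -0.33128062  0.22989914]
```

View pics/r1.png

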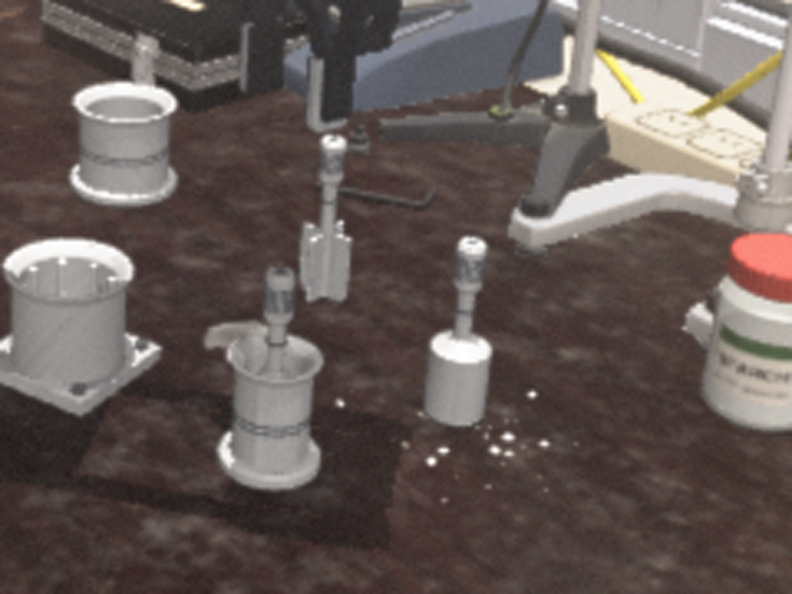

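The thin bob stands upright in the narrow cup, its head at (279,295) in the crop. Next is the middle bob.

>>> servo_tool:
  series: "-0.1 -0.01 -0.001 0 0 0 0; -0.1 -0.04 -0.004 0 0 0 0; -0.1 -0.075 -0.007 0 0 0 0; -0.1 -0.105 -0.01 0 0 0 0; -0.1 -0.12 -0.0107 0 0 0 0; -0.1 -0.123 -0.0107 0 0 0 0; -0.1 -0.123 -0.0107 0.01 0 0 0; -0.1 -0.123 -0.0107 0.035 0 0 0; -0.1 -0.123 -0.0107 0.065 0 0 0; -0.1 -0.123 -0.0107 0.095 0 0 0; -0.1 -0.123 -0.0107 0.115 0 0 0; -0.1 -0.123 -0.0107 0.127 0 0 0"

```text
time_s: 10.72
eef_pos: [0.5951, -0.3398, 0.0964]
eef_rot: [-0.003, 0.001, 1.0, 0.002]
wrist_force: [-0.8, 0.0, -0.9]
opening: 0.546
grasp_force: 0.0
```

>>> servo_tool:
  series: "-0.1 0 0 0.001 0 0 0; -0.1 0 0 0.001 0 0 0; -0.1 0 0 0.001 0 0 0; 0.3 0 0 0.001 0 0 0; 0.5 0 0 0.001 0 0 0; 0.6 0 0 0.001 0 0 0; 0.7 0 0 0.001 0 0 0; 1 0 0 0.001 0 0 0; 1 0 0 0.001 0 0 0; 1 0 0 0.001 0 0 0; 1 0 0 0.001 0 0 0"

```text
time_s: 11.63
eef_pos: [0.5993, -0.3421, 0.1023]
eef_rot: [0.001, 0.0, 1.0, -0.001]
wrist_force: [0.2, 1.7, 6.6]
opening: 0.168
grasp_force: 58.5
```

>>> servo_tool:
  series: "1 0 0 -0.005 0 0 0; 1 0 0 -0.02 0 0 0; 1 0 0 -0.045 0 0 0; 1 0 0 -0.07 0 0 0; 1 0 0 -0.095 0 0 0; 1 0.004 0.008 -0.115 0 0 0; 1 0.011 0.024 -0.125 0 0 0; 1 0.022 0.048 -0.13 0 0 0; 1 0.033 0.072 -0.13 0 0 0; 1 0.045 0.097 -0.13 0 0 0; 1 0.057 0.123 -0.13 0 0 0; 1 0.069 0.149 -0.13 0 0 0"

```text
time_s: 12.63
eef_pos: [0.5286, -0.1914, 0.2314]
eef_rot: [-0.0, 0.0, 1.0, 0.0]
wrist_force: [0.8, 0.0, -2.1]
opening: 0.173
grasp_force: 58.7
```

>>> servo_tool:
  series: "1 0.012 0.026 0 0 0 0; 1 0.024 0.052 0 0 0 0; 1 0.036 0.078 0 0 0 0; 1 0.048 0.104 0 0 0 0; 1 0.06 0.13 0 0 0 0; 1 0.072 0.156 0 0 0 0; 1 0.084 0.182 0 0 0 0; 1 0.093 0.202 0 0 0 0; 1 0.0976 0.2125 0 0 0 0; 1 0.0976 0.2125 0 0 0 0; 1 0.0976 0.2125 0 0 0 0; 1 0.0976 0.2125 0 0 0 0"

```text
time_s: 13.63
eef_pos: [0.4327, 0.0191, 0.2312]
eef_rot: [0.0, 0.0, 1.0, -0.0]
wrist_force: [0.1, -0.7, -1.8]
opening: 0.169
grasp_force: 58.7
```

>>> servo_tool:
  series: "1 0 0 0 0 0 0; 1 0 0 0 0 0 0; 1 0 0 0 0 0 0; 1 0 0 0 0 0 0"

```text
time_s: 13.97
eef_pos: [0.4322, 0.0194, 0.2307]
eef_rot: [-0.0, 0.001, 1.0, 0.0]
wrist_force: [-0.1, -0.6, -3.4]
opening: 0.165
grasp_force: 58.7
```

```bash
python3 chk.py .4338 .019 .017 p2
```

```text
[0.4322 0.0194 0.2307] 0.165 [-0.1 -0.6 -3.4]
top held low z 0.1277 body (array([0.4324, 0.0204]), 28)
scene held low z 0.1291 body (array([0.4332, 0.0194]), 192)
```

>>> servo_tool:
  series: "1 -0.0008 0 0.005 0 0 0; 1 -0.0008 0 0.02 0 0 0; 1 -0.0008 0 0.04 0 0 0; 1 -0.0008 0 0.055 0 0 0; 1 -0.0008 0 0.06 0 0 0; 1 -0.0008 0 0.07 0 0 0; 1 -0.0008 0 0.08 0 0 0; 1 -0.0008 0 0.09 0 0 0; 1 -0.0008 0 0.1 0 0 0; 1 -0.0008 0 0.106 0 0 0; 1 -0.0008 0 0.11 0 0 0; 1 -0.0008 0 0.113 0 0 0"

```text
time_s: 15.07
eef_pos: [0.4327, 0.0199, 0.1173]
eef_rot: [-0.0, 0.0, 1.0, 0.0]
wrist_force: [0.1, 0.3, -2.2]
opening: 0.164
grasp_force: 58.7
```

>>> servo_tool:
  series: "1 0 0 0.002 0 0 0; 1 0 0 0.004 0 0 0; 1 0 0 0.005 0 0 0; 1 0 0 0.006 0 0 0; 1 0 0 0.0065 0 0 0; 1 0 0 0.0065 0 0 0; 1 0 0 0.0065 0 0 0; 1 0 0 0.0065 0 0 0"

```text
time_s: 15.73
eef_pos: [0.4329, 0.0199, 0.1114]
eef_rot: [0.0, 0.0, 1.0, -0.0]
wrist_force: [0.2, -0.5, -2.1]
opening: 0.165
grasp_force: 58.7
```

>>> servo_tool:
  series: "1 0 0 0.0005 0 0 0; 1 0 0 0.001 0 0 0; 1 0 0 0.0015 0 0 0; 1 0 0 0.0018 0 0 0; 1 0 0 0.0018 0 0 0; 1 0 0 0.0018 0 0 0"

```text
time_s: 16.23
eef_pos: [0.4335, 0.0198, 0.1103]
eef_rot: [0.001, 0.0, 1.0, -0.0]
wrist_force: [-1.1, 0.2, 5.5]
opening: 0.163
grasp_force: 59.6
```

>>> servo_tool:
  series: "0.5 0 0 0 0 0 0; 0.3 0 0 0 0 0 0; 0 0 0 0 0 0 0; -0.1 0 0 0 0 0 0; -0.1 0 0 0 0 0 0; -0.1 0 0 -0.01 0 0 0; -0.1 0 0 -0.03 0 0 0; -0.1 0 0 -0.06 0 0 0; -0.1 -0.002 0.02 -0.085 0 0 0; -0.1 -0.004 0.05 -0.09 0 0 0; -0.1 -0.007 0.08 -0.09 0 0 0; -0.1 -0.009 0.11 -0.09 0 0 0"

```text
time_s: 17.23
eef_pos: [0.4427, 0.131, 0.2015]
eef_rot: [0.002, 0.001, 1.0, 0.0]
wrist_force: [0.4, 0.4, 0.1]
opening: 0.548
grasp_force: 0.0
```

>>> servo_tool:
  series: "-0.1 -0.001 0.03 0 0 0 0; -0.1 -0.002 0.05 0 0 0 0; -0.1 -0.002 0.057 0 0 0 0; -0.1 -0.002 0.057 0 0 0 0; -0.1 -0.002 0.057 0 0 0 0; -0.1 -0.002 0.057 0 0 0 0"

```text
time_s: 17.73
eef_pos: [0.4439, 0.186, 0.1996]
eef_rot: [-0.0, 0.0, 1.0, -0.0]
wrist_force: [0.1, 0.1, -0.2]
opening: 0.552
grasp_force: 0.0
```

```bash
python3 - <<'E'
from h import *
c=ctrl.camera("scene"); save("r2.png",cv2.resize(c["img"][160:340,200:440],None,fx=3.3,fy=3.3,interpolation=cv2.INTER_CUBIC))
C=cloud(c).reshape(-1,3); k=C[(np.hypot(C[:,0]-.4338,C[:,1]-.019)<.012)&(C[:,2]>.075)];print(k[:,2].max(),k.mean(0))
print(ctrl.get_obs()["eef_pos"])
E
```

```text
0.11948946469968241 [0.43258227 0.01452313 0.1014252 ]
[0.4439685  0.18583361 0.19960731]
```

View pics/r2.png

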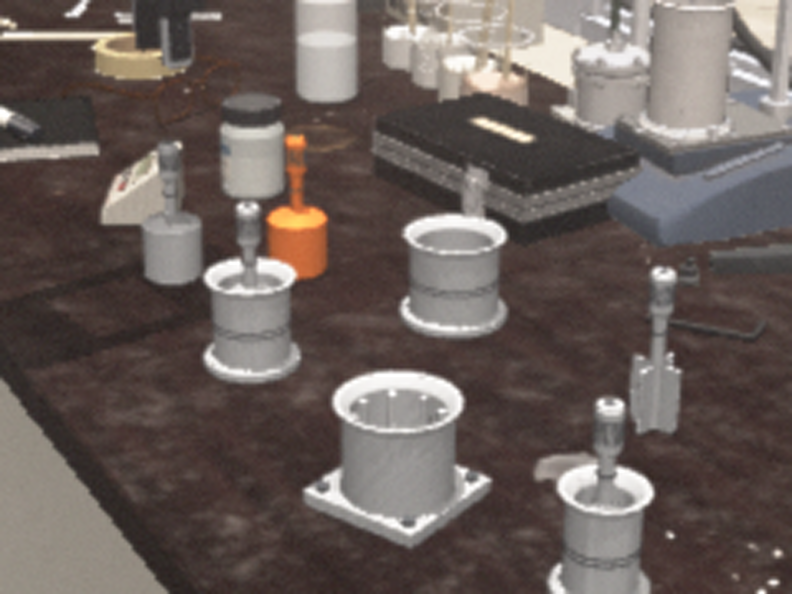

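The middle bob is seated, its head at (248,225). The thick grey bob is at (172,220), below the gripper.

>>> servo_tool:
  series: "-0.1 0 0.0012 0.01 0 0 0; -0.1 0 0.0012 0.035 0 0 0; -0.1 0 0.0012 0.06 0 0 0; -0.1 0 0.0012 0.08 0 0 0; -0.1 0 0.0012 0.092 0 0 0; -0.1 0 0.0012 0.0965 0 0 0; -0.1 0 0.0012 0.0965 0 0 0; -0.1 0 0.0012 0.0965 0 0 0; 0.3 0 0.0012 0.0965 0 0 0; 0.5 0 0.0012 0.0965 0 0 0; 0.6 0 0.0012 0.0965 0 0 0; 0.7 0 0.0012 0.0965 0 0 0"

```text
time_s: 18.78
eef_pos: [0.4447, 0.1881, 0.104]
eef_rot: [0.001, 0.0, 1.0, -0.0]
wrist_force: [-1.1, -1.7, 5.2]
opening: 0.169
grasp_force: 58.5
```

>>> servo_tool:
  series: "1 0 0 0 0 0 0; 1 0 0 0 0 0 0; 1 0 0 0 0 0 0; 1 0 0 0 0 0 0"

```text
time_s: 19.12
eef_pos: [0.4446, 0.1881, 0.104]
eef_rot: [0.001, 0.0, 1.0, -0.0]
wrist_force: [-1.6, -0.6, 5.9]
opening: 0.168
grasp_force: 58.6
```

>>> servo_tool:
  series: "1 0 0 -0.005 0 0 0; 1 0 0 -0.02 0 0 0; 1 0 0 -0.045 0 0 0; 1 0 0 -0.07 0 0 0; 1 0 0 -0.1 0 0 0; 1 0 0 -0.12 0 0 0; 1 0 0 -0.135 0 0 0; 1 -0.004 -0.004 -0.14 0 0 0; 1 -0.014 -0.016 -0.14 0 0 0; 1 -0.03 -0.034 -0.14 0 0 0; 1 -0.048 -0.054 -0.14 0 0 0; 1 -0.066 -0.074 -0.14 0 0 0"

```text
time_s: 20.12
eef_pos: [0.5096, 0.1132, 0.2415]
eef_rot: [-0.001, -0.0, 1.0, -0.0]
wrist_force: [1.4, 0.4, -4.9]
opening: 0.169
grasp_force: 58.9
```

>>> servo_tool:
  series: "1 -0.018 -0.02 0 0 0 0; 1 -0.036 -0.04 0 0 0 0; 1 -0.054 -0.06 0 0 0 0; 1 -0.07 -0.078 0 0 0 0; 1 -0.081 -0.091 0 0 0 0; 1 -0.086 -0.0964 0 0 0 0; 1 -0.086 -0.0964 0 0 0 0; 1 -0.086 -0.0964 0 0 0 0; 1 -0.086 -0.0964 0.01 0 0 0; 1 -0.086 -0.0964 0.01 0 0 0; 1 -0.086 -0.0964 0.01 0 0 0; 1 -0.086 -0.0964 0.01 0 0 0"

```text
time_s: 21.12
eef_pos: [0.5953, 0.0184, 0.2328]
eef_rot: [-0.0, -0.0, 1.0, 0.0]
wrist_force: [0.5, 0.4, -4.6]
opening: 0.162
grasp_force: 58.9
```

```bash
python3 chk.py .5978 .017 .023 p3
```

```text
[0.5953 0.0184 0.2328] 0.162 [ 0.5  0.4 -4.6]
top held low z 0.0 body 0
scene held low z 0.1303 body (array([0.5971, 0.0179]), 239)
```

>>> servo_tool:
  series: "1 -0.0008 -0.001 0.005 0 0 0; 1 -0.0008 -0.001 0.02 0 0 0; 1 -0.0008 -0.001 0.04 0 0 0; 1 -0.0008 -0.001 0.055 0 0 0; 1 -0.0008 -0.001 0.06 0 0 0; 1 -0.0008 -0.001 0.07 0 0 0; 1 -0.0008 -0.001 0.08 0 0 0; 1 -0.0008 -0.001 0.09 0 0 0; 1 -0.0008 -0.001 0.1 0 0 0; 1 -0.0008 -0.001 0.106 0 0 0; 1 -0.0008 -0.001 0.11 0 0 0; 1 -0.0008 -0.001 0.113 0 0 0"

```text
time_s: 22.22
eef_pos: [0.5965, 0.0167, 0.1194]
eef_rot: [-0.0, 0.0, 1.0, 0.0]
wrist_force: [0.3, -0.5, -5.1]
opening: 0.165
grasp_force: 58.9
```

>>> servo_tool:
  series: "1 0 0 0.002 0 0 0; 1 0 0 0.004 0 0 0; 1 0 0 0.005 0 0 0; 1 0 0 0.006 0 0 0; 1 0 0 0.0065 0 0 0; 1 0 0 0.0065 0 0 0; 1 0 0 0.0065 0 0 0; 1 0 0 0.0065 0 0 0"

```text
time_s: 22.88
eef_pos: [0.5967, 0.0167, 0.1137]
eef_rot: [0.0, 0.0, 1.0, -0.0]
wrist_force: [1.2, 0.3, -4.9]
opening: 0.165
grasp_force: 58.9
```

>>> servo_tool:
  series: "1 0 0 0.0005 0 0 0; 1 0 0 0.001 0 0 0; 1 0 0 0.0015 0 0 0; 1 0 0 0.002 0 0 0; 1 0 0 0.002 0 0 0; 1 0 0 0.002 0 0 0"

```text
time_s: 23.38
eef_pos: [0.597, 0.0166, 0.1121]
eef_rot: [0.0, 0.0, 1.0, -0.0]
wrist_force: [-1.1, -0.4, 1.9]
opening: 0.165
grasp_force: 59.6
```

>>> servo_tool:
  series: "0.5 0 0 0 0 0 0; 0.3 0 0 0 0 0 0; 0 0 0 0 0 0 0; -0.1 0 0 0 0 0 0; -0.1 0 0 0 0 0 0; -0.1 0 0 -0.01 0 0 0; -0.1 0 0 -0.03 0 0 0; -0.1 0 0 -0.06 0 0 0; -0.1 -0.002 -0.02 -0.085 0 0 0; -0.1 -0.006 -0.05 -0.09 0 0 0; -0.1 -0.009 -0.08 -0.09 0 0 0; -0.1 -0.013 -0.11 -0.09 0 0 0"

```text
time_s: 24.38
eef_pos: [0.6103, -0.0944, 0.2038]
eef_rot: [0.001, -0.0, 1.0, -0.001]
wrist_force: [-0.2, -0.6, 0.2]
opening: 0.553
grasp_force: 0.0
```

>>> servo_tool:
  series: "-0.1 -0.004 -0.035 0 0 0 0; -0.1 -0.008 -0.07 0 0 0 0; -0.1 -0.01 -0.092 0 0 0 0; -0.1 -0.0105 -0.098 0 0 0 0; -0.1 -0.0105 -0.098 0 0 0 0; -0.1 -0.0105 -0.098 0 0 0 0; -0.1 -0.0105 -0.098 0 0 0 0"

```text
time_s: 24.97
eef_pos: [0.62, -0.1898, 0.2016]
eef_rot: [-0.0, -0.0, 1.0, 0.0]
wrist_force: [0.6, -0.4, 0.2]
opening: 0.551
grasp_force: 0.0
```

```bash
python3 - <<'E'
from h import *
c=ctrl.camera("scene"); save("r3.png",cv2.resize(c["img"][160:340,200:440],None,fx=3.3,fy=3.3,interpolation=cv2.INTER_CUBIC))
print(ctrl.get_obs()["eef_pos"])
E
```

```text
[ 0.62011751 -0.18970394  0.20164233]
```

View pics/r3.png

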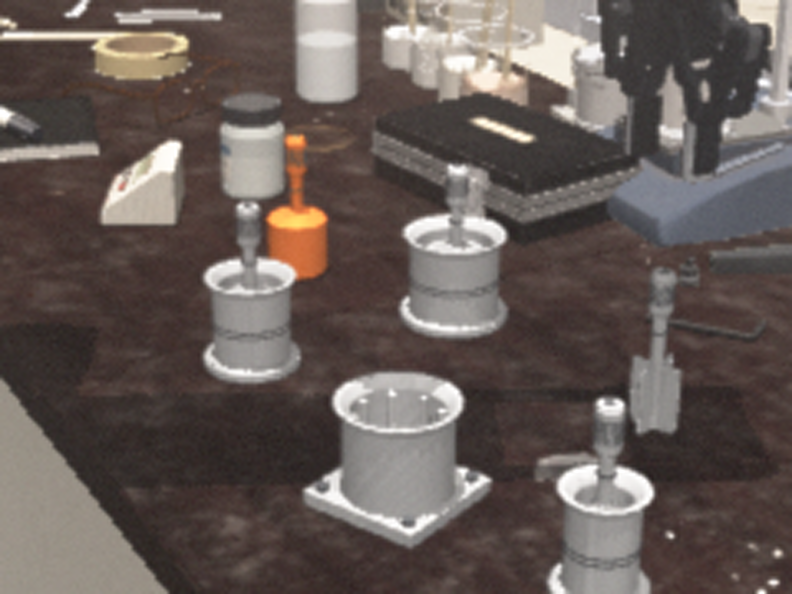

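The thick bob is seated at (458,200) and the vane at (660,350) is below the gripper.

>>> servo_tool:
  series: "-0.1 0 -0.0015 0.01 0 0 0; -0.1 0 -0.0015 0.035 0 0 0; -0.1 0 -0.0015 0.06 0 0 0; -0.1 0 -0.0015 0.08 0 0 0; -0.1 0 -0.0015 0.092 0 0 0; -0.1 0 -0.0015 0.0985 0 0 0; -0.1 0 -0.0015 0.0985 0 0 0; -0.1 0 -0.0015 0.0985 0 0 0; 0.3 0 -0.0015 0.0985 0 0 0; 0.5 0 -0.0015 0.0985 0 0 0; 0.6 0 -0.0015 0.0985 0 0 0; 0.7 0 -0.0015 0.0985 0 0 0"

```text
time_s: 26.02
eef_pos: [0.6209, -0.1928, 0.1044]
eef_rot: [0.001, 0.0, 1.0, -0.0]
wrist_force: [-0.3, 2.4, 4.1]
opening: 0.166
grasp_force: 58.4
```

>>> servo_tool:
  series: "1 0 0 0 0 0 0; 1 0 0 0 0 0 0; 1 0 0 0 0 0 0; 1 0 0 0 0 0 0"

```text
time_s: 26.35
eef_pos: [0.621, -0.1928, 0.1044]
eef_rot: [0.001, 0.0, 1.0, -0.0]
wrist_force: [0.3, 1.8, 6.7]
opening: 0.166
grasp_force: 58.5
```

>>> servo_tool:
  series: "1 0 0 -0.005 0 0 0; 1 0 0 -0.02 0 0 0; 1 0 0 -0.045 0 0 0; 1 0 0 -0.07 0 0 0; 1 0 0 -0.1 0 0 0; 1 0 0 -0.12 0 0 0; 1 0.005 0 -0.13 0 0 0; 1 0.02 0 -0.13 0 0 0; 1 0.042 0 -0.13 0 0 0; 1 0.067 0.001 -0.13 0 0 0; 1 0.092 0.001 -0.13 0 0 0; 1 0.117 0.002 -0.13 0 0 0"

```text
time_s: 27.35
eef_pos: [0.5009, -0.1904, 0.2316]
eef_rot: [-0.001, 0.0, 1.0, 0.0]
wrist_force: [0.1, -0.2, -1.3]
opening: 0.16
grasp_force: 58.5
```

>>> servo_tool:
  series: "1 0.024 0 0 0 0 0; 1 0.046 0 0 0 0 0; 1 0.063 0 0 0 0 0; 1 0.071 0 0 0 0 0; 1 0.0735 0 0 0 0 0; 1 0.0735 0 0 0 0 0; 1 0.0735 0 0 0 0 0; 1 0.0735 0 0 0 0 0; 1 0.0735 0 0 0 0 0; 1 0.0735 0 0 0 0 0"

```text
time_s: 28.18
eef_pos: [0.43, -0.1908, 0.2329]
eef_rot: [-0.0, -0.0, 1.0, 0.0]
wrist_force: [-0.4, 1.2, -1.3]
opening: 0.163
grasp_force: 58.5
```

```bash
python3 - <<'E'
from h import *
from scipy.optimize import least_squares
print(ctrl.get_obs()["eef_pos"])
c=ctrl.camera("scene");C=cloud(c).reshape(-1,3)
n=np.hypot(C[:,0]-.4314,C[:,1]+.1897)
save("p4.png",cv2.resize(c["img"][140:340,230:430],None,fx=3,fy=3,interpolation=cv2.INTER_CUBIC))
k=C[(n<.03)&(C[:,2]>.1)&(C[:,2]<.25)]
sh=k[(k[:,2]>.182)&(k[:,2]<.208)];print(k[:,2].min())
for p,r in((sh,.0045),(C[(n<.045)&(n>.031)&(C[:,2]>.06)&(C[:,2]<.08)],.037)):
    print(len(p),least_squares(lambda q:np.hypot(*(p[:,:2]-q).T)-r,p[:,:2].mean(0),loss="soft_l1",f_scale=.001).x)
b=k[k[:,2]<.17];print((b.max(0)+b.min(0))/2,np.ptp(b,axis=0))
E
```

```text
[ 0.43001614 -0.19075776  0.23285591]
0.12909414018922089
57 [ 0.43063461 -0.19132321]
285 [ 0.43141594 -0.19048211]
[ 0.429445   -0.19023839  0.14951531] [0.03234841 0.0366794  0.04084234]
```

View pics/p4.png

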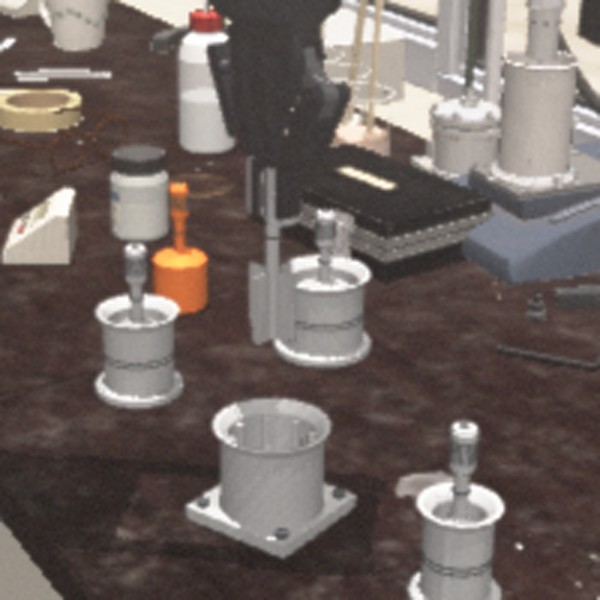

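The vane hangs plumb at (272,300), over the ribbed cup's mouth at (271,425) in the crop. It is within 1 mm of centre.

>>> servo_tool:
  series: "1 -0.0008 0.0006 0.005 0 0 0; 1 -0.0008 0.0006 0.02 0 0 0; 1 -0.0008 0.0006 0.04 0 0 0; 1 -0.0008 0.0006 0.055 0 0 0; 1 -0.0008 0.0006 0.06 0 0 0; 1 -0.0008 0.0006 0.07 0 0 0; 1 -0.0008 0.0006 0.08 0 0 0; 1 -0.0008 0.0006 0.09 0 0 0; 1 -0.0008 0.0006 0.1 0 0 0; 1 -0.0008 0.0006 0.106 0 0 0; 1 -0.0008 0.0006 0.11 0 0 0; 1 -0.0008 0.0006 0.113 0 0 0"

```text
time_s: 29.23
eef_pos: [0.4303, -0.1902, 0.1194]
eef_rot: [-0.0, 0.0, 1.0, 0.0]
wrist_force: [0.3, 0.1, -1.5]
opening: 0.169
grasp_force: 58.6
```

>>> servo_tool:
  series: "1 0 0 0.002 0 0 0; 1 0 0 0.004 0 0 0; 1 0 0 0.005 0 0 0; 1 0 0 0.006 0 0 0; 1 0 0 0.0065 0 0 0; 1 0 0 0.0065 0 0 0; 1 0 0 0.0065 0 0 0; 1 0 0 0.0065 0 0 0"

```text
time_s: 29.9
eef_pos: [0.4305, -0.1902, 0.1136]
eef_rot: [0.0, 0.0, 1.0, -0.0]
wrist_force: [1.4, 0.5, -0.5]
opening: 0.167
grasp_force: 58.6
```

>>> servo_tool:
  series: "1 0 0 0.0005 0 0 0; 1 0 0 0.001 0 0 0; 1 0 0 0.0015 0 0 0; 1 0 0 0.0018 0 0 0; 1 0 0 0.0018 0 0 0; 1 0 0 0.0018 0 0 0"

```text
time_s: 30.4
eef_pos: [0.4308, -0.1904, 0.1123]
eef_rot: [0.0, 0.0, 1.0, -0.0]
wrist_force: [-0.3, 1.7, 5.9]
opening: 0.163
grasp_force: 59.4
```

>>> servo_tool:
  series: "0.5 0 0 0 0 0 0; 0.3 0 0 0 0 0 0; 0 0 0 0 0 0 0; -0.1 0 0 0 0 0 0; -0.1 0 0 0 0 0 0; -0.1 0 0 -0.01 0 0 0; -0.1 0 0 -0.03 0 0 0; -0.1 0 0 -0.06 0 0 0; -0.1 0 0 -0.09 0 0 0; -0.1 0 0 -0.12 0 0 0; -0.1 0 0 -0.14 0 0 0; -0.1 0 0 -0.15 0 0 0"

```text
time_s: 31.4
eef_pos: [0.4315, -0.191, 0.2658]
eef_rot: [0.002, 0.0, 1.0, -0.002]
wrist_force: [-0.1, -0.1, 1.4]
opening: 0.55
grasp_force: 0.0
```

>>> servo_tool:
  series: "-0.1 0 0 0 0 0 0; -0.1 0 0 0 0 0 0; -0.1 0 0 0 0 0 0; -0.1 0 0 0 0 0 0; -0.1 0 0 0 0 0 0; -0.1 0 0 0 0 0 0"

```text
time_s: 31.9
eef_pos: [0.43, -0.1899, 0.2606]
eef_rot: [-0.001, 0.0, 1.0, 0.001]
wrist_force: [0.7, 0.4, -0.0]
opening: 0.549
grasp_force: 0.0
```

```bash
python3 - <<'E'
from h import *
c=ctrl.camera("scene");W=cloud(c);C=W.reshape(-1,3)
save("fin.png",cv2.resize(c["img"][170:360,200:460],None,fx=3,fy=3,interpolation=cv2.INTER_CUBIC))
for x,y in((.5978,.017),(.4338,.019),(.478,-.330),(.4314,-.19)):
    n=np.hypot(C[:,0]-x,C[:,1]-y); k=C[(n<.02)&(C[:,2]>.095)&(C[:,2]<.13)]
    print(k.mean(0).round(4),k[:,2].max().round(4))
print(ctrl.get_obs()["eef_pos"])
E
```

```text
[0.5951 0.0114 0.1081] 0.1196
[0.4323 0.014  0.1084] 0.1195
[ 0.4749 -0.3353  0.109 ] 0.1201
[ 0.4297 -0.1942  0.1088] 0.1206
[ 0.43008095 -0.18998401  0.26082751]
```

View pics/fin.png

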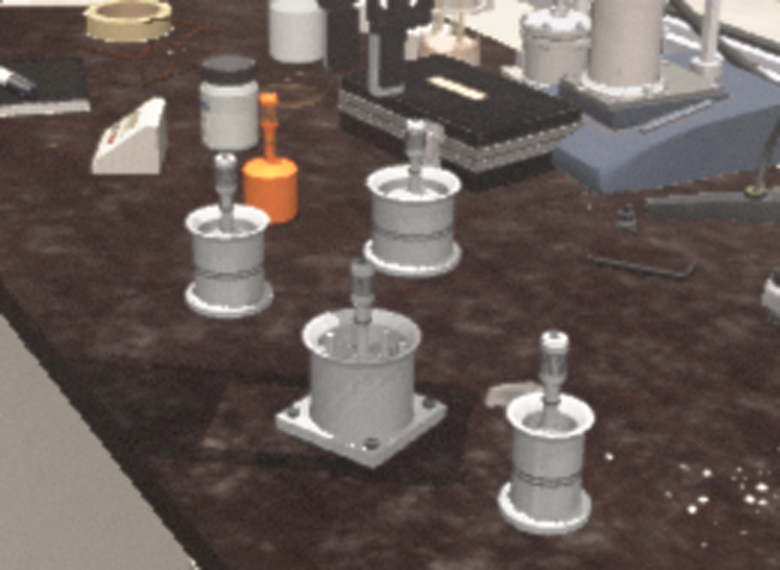

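All four rotors stand upright in their cups, with their heads at (225,180), (416,155), (362,285) and (554,355) and their tops at about 118–120 mm. The timer, the jar and the orange look-alike have not moved.

```bash
python3 -c "
from bench import ctrl
print(ctrl.hand_in())"
```

```text
the job is handed in; nothing more can be done
None
```

The job is handed in at about 32 s of robot time: all four rotors stand upright on the floors of their own cups, with the cups upright and the timer, jar and orange look-alike not touched.

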